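# Shut the curing cabinet's roof vent with the hook pole

### The job

Take the hook pole lying on the worktable, put its hook through the ring eye on the open roof vent of the curing cabinet, and with it pull the vent over and lower it gently until it is fully shut, keeping the hook in the eye all the way down. Then unhook the pole and lay it flat on the worktable again. Touch the cabinet and vent only with the pole, do not let it slam, and leave the other things on the table where they are.

Things in the scene. Friction and masses are not known exactly. Their poses are not given: they have to be found in the camera images.
- cabinet: plywood curing cabinet with a slatted front, 135 mm deep (x), 250 mm wide (y), 130 mm high, fixed to the table at the back. Origin at table height; the walls run from x = -50 (front) to +85 mm and y = +-125 mm from it. Its x axis points from its front to its back, y to its left, z up; it faces the robot, turned up to 0.2 rad.
- vent (a joint): angle of the roof vent (plywood panel 112 mm long, 195 wide, 10 thick, 0.12 kg), rad: 0 = shut, flat on the roof; 1.57 = upright; limit 1.9 (leaning back). Its hinge axis lies 65 mm behind the cabinet's origin, 135 mm up, along the cabinet's y; it shuts towards the robot and down. Slightly stiff: it stays put about upright, but below about 1.2 rad it falls shut unless held.
- vent_eye (a point): centre of the steel ring eye on the middle of the vent's free edge: inner diameter 28 mm, bar 6 mm thick, 140 mm from the hinge axis. At joint 0 its axes equal the cabinet's; they tip back as the vent opens. Its hole runs along the cabinet's y, so a prong enters it from the side. With the vent shut the eye is 25 mm before the cabinet's front face, 135 mm above the table.
- pole: hook pole, 377 mm long, about 0.15 kg, lying flat: light wooden bar 18 mm square with a steel L-shaped hook. Origin on its underside at the balance point, 174 mm from the hook end; x to the hook end, y to the side the prong points to, z up. Wood from x = -203 mm, 21 mm wide ferrule from 105 to 135, then an 8 mm steel rod at height 9 mm on to x = 170, where it turns square to +y.
- pole_grip (a point): middle of the bar's section at the balance point, above the origin, 9 mm above the underside; grip here, across the 18 mm width. Same axes as the pole.
- pole_prong (a point): middle of the hook's prong, 170 mm ahead (x) of pole_grip and 28 mm to its side (y), same height. The prong is 8 mm thick and straight, along the pole's y, and its free end is at y = 54 mm.
- tin: round grey metal balm tin, 74 mm across, 34 mm high, in front of the cabinet to its left; bystander. Origin under its centre
- soap_bar: dark soap bar, 54 x 80 x 26 mm, on the right in front of the cabinet; bystander. Origin under its centre
- tape_roll: tape roll lying flat, 100 mm across, 25 mm high, on the left; bystander. Origin under its centre
- clip_jar: small glass jar with a clip lid, 78 x 63 x 81 mm, at the right near the front edge; bystander. Origin under its centre
- soap_bar_0: soap bar, 54 x 80 x 26 mm, near the front edge on the left; bystander. Origin under its centre
- soap_bar_1: soap bar, 54 x 79 x 26 mm, near the front edge further left; bystander. Origin under its centre

How it is judged:
By the outcome, as a careful person would: the job done as asked, in the order asked, and still so for the second after the job is handed in, with the robot touching nothing.
It also fails if it takes over 61 s, if anything falls off the work surface, if the arm or the gripper's body presses on something with over 40 N, if the wrist force passes 120 N, or if a joint passes its speed limit or range.

### The arm

A 6-joint arm with a two-finger parallel gripper is mounted at the origin on a cart in front of the work surface, level with it; the furniture and walls round the work are solid. World frame = base frame: x ahead of the robot, y to its left, z up, the work surface at z = 0. Lengths are in m, angles in rad, forces in N, time in s.
With the tool pointing down it reaches from about 0.425 to 1.125 m from the base axis. Payload 14.9 kg.
Tool frame: the origin (TCP) lies on the centre line of the jaws, within the pads' length; the fingertips stand 14 mm ahead of it and the grasp point (between the pads) lies 5 mm behind it; z points along the fingers, y is the line along which they close (so a half turn about z gives the same grasp; the last joint's range is limited). The gripper opens to 91 mm and grips with 3 to 60 N. Pads are 32 mm wide; open, the fingers measure 118 mm over their backs; the gripper's body (76 mm by 178 mm) begins 60 mm behind the grasp point.
Start: joints at [-1.233, 0.379, 1.734, -0, 1.028, -0.033], TCP at [0.254, -0.652, 0.228] pointing down, gripper open.
Joint ranges: [-2.77, 2.77], [-0.74, 2.19], [0, 2.66], [-1.06, 4.2], [0.31, 2.87], [-3.08, 3.08]. Speed limits (rad/s): [1.89, 1.89, 2.39, 3.14, 3.14, 3.14].

### API

Orientations are given as a unit quaternion [x, y, z, w].
In Python, from cell import r gives the robot as it stands. The module is installed in compiled form; this text tells all that it offers.
- The arm moves only by the tool send_rows, never from a script. Its argument "commands" is a list of rows, each a list of 5 numbers: the shift along the tool's x, y, z in mm, then the turn about the tool's z in rad, then the opening, from -1 (shut) to 1 (fully open). A call has 1 to 20 rows; each row is the pose to reach, as a shift and turn from the pose commanded when the call began, along the tool's axes at that moment; what a row does not reach only later rows make up. A row lasts 1/8 s, in which the tool goes at most 62.5 mm and 10.7 degrees, less where a joint would pass 70% of its speed; a pose out of reach is approached as far as the arm can. A call with a gripper value outside its range is refused whole. The fingers move at their own pace and stop on an object; "squeeze" is the grip in N (left out, the last holds). Time passes only in rows, so rows that repeat a pose let the fingers close. It gives the time, the measured TCP pose, the force, the opening and the grip force at its end, in the units of the state.
- r.sense(): the state, without advancing time (a new reading comes with each control period).
- r.read_camera(name): name is "side" or "top"; returns a dict with "frame" (384x512x3 uint8, red, green, blue), "intrinsics" (3x3 intrinsics, pixels), "k1" (the pictures are not rectified: a ray, as slopes to the right and down, at radius r is drawn at 1 + k1 r^2 times it, then the intrinsics apply), "T" (4x4, takes a point from camera to world coordinates). Camera axes: x right, y down, z forward; pixel columns grow to the right and rows downward; lengths in m; the calibration is good to about 2 mm. A picture is of the moment at which its call begins. There is no depth.
- r.close_job(): hands the job in; it is judged then, once.
Trained networks look in a picture, given as the dict that the camera call returned (one of the last four; its "shot" number tells which), for a name from the list of things; names that differ only in an ending like _2 or _b are one class to them, and where a whole thing is asked for, a point or a joint stands for the part that bears it (a point fixed in the world has none). Each returns a list of dicts, best first, with "conf" (0 to 1); they miss things now and then, are a little off and sometimes report something else, mostly with a low value. They report only what shows in the picture. A call takes as long as a camera call.
- r.regions_of(picture, name): "region" (384x512 bool, what is visible of it) and "location" ([column, row] in pixels, amid what is visible of it).
The state is a dict: "time": time; "q": joint angles; "joint_vel": joint speeds; "tau": joint torques, N m; "eef_pos": TCP position; "ee_rot": TCP orientation; "contact_force": force on the tool from outside, world axes, zero at the start; "moment": the same for the moment, N m; "finger_gap": finger opening in m; "finger_force": force on a finger pad.
Only numpy, scipy, OpenCV 4.12 (cv2) and the standard library are available. Lean on these libraries where they do the work, as an engineer would, in place of code of your own. Each camera call takes 0.05 s, during which the arm holds its last target. There are 200 camera calls.

## Working session

There is one attempt and no reset: what is moved stays moved. The work goes in short steps, Python scripts to look and compute and a tool call to move; the robot and the scene stay as the last step left them, time stands still between calls to the robot, and variables do not carry over. Pictures are saved under pics/ and viewed, at most 13 in all, crops included, and the job is handed in when it is done.

Besides the shell and the picture viewer there is one more tool, called after "Call:" in YAML: its name, and indented under it one key for each argument. send_rows: Moves the arm, as the interface text tells. Its arguments: {"type":"object","properties":{"commands":{"type":"array","items":{"type":"array","items":{"type":"number"}}},"squeeze":{"type":"number"}},"required":["commands"]}

```bash
mkdir -p pics; cat > h.py <<'E'
import numpy as np, cv2
from cell import r
from scipy.spatial.transform import Rotation as R
def save(p,n): cv2.imwrite(f'pics/{n}.png',p['frame'][:,:,::-1])
def ray(p,uv):
    K=np.array(p['intrinsics']);T=np.array(p['T']);k=p['k1']
    d=np.array([(uv[0]-K[0,2])/K[0,0],(uv[1]-K[1,2])/K[1,1]]);s=d.copy()
    for _ in range(20): s=d/(1+k*(s@s))
    v=T[:3,:3]@np.array([s[0],s[1],1]);return T[:3,3],v/np.linalg.norm(v)
def atz(p,uv,z):
    o,v=ray(p,uv);return o+v*(z-o[2])/v[2]
def tri(p1,u1,p2,u2):
    o1,v1=ray(p1,u1);o2,v2=ray(p2,u2)
    A=np.stack([v1,-v2],1);t=np.linalg.lstsq(A,o2-o1,rcond=None)[0]
    a=o1+t[0]*v1;b=o2+t[1]*v2;return (a+b)/2,np.linalg.norm(a-b)
def proj(p,X):
    K=np.array(p['intrinsics']);T=np.array(p['T']);c=T[:3,:3].T@(np.array(X)-T[:3,3])
    s=c[:2]/c[2];s=s*(1+p['k1']*(s@s));return [K[0,0]*s[0]+K[0,2],K[1,1]*s[1]+K[1,2]]
E
python3 - <<'E'
from h import *
np.set_printoptions(precision=4,suppress=True)
s=r.sense();print(s['time'],s['eef_pos'],s['ee_rot'],s['finger_gap'])
P={}
for n in('side','top'):
    p=P[n]=r.read_camera(n);save(p,n+'0');print(n,p['T'][:3,3].round(3),p['intrinsics'],p['k1'])
    for t in('pole','pole_prong','pole_grip','vent','vent_eye','cabinet','tin','soap_bar','tape_roll','clip_jar'):
        for d in r.regions_of(p,t)[:3]:
            m=d['region'];print(n,t,round(d['conf'],2),np.round(d['location']),m.sum(),'z0',atz(p,d['location'],0.01).round(3))
cv2.imwrite('pics/both0.png',np.vstack([P['side']['frame'],P['top']['frame']])[:,:,::-1])
E
```

```text
0.0 [ 0.2535 -0.6521  0.2273] [ 0.9829  0.1843 -0.0001 -0.0005] 0.09111262627216715
side [0.29  1.011 0.913] [[462.0989   0.     259.5343]
 [  0.     462.0989 194.5812]
 [  0.       0.       1.    ]] -0.0071379625267946846
side pole 0.68 [286. 218.] 632 z0 [ 0.485 -0.036  0.01 ]
side pole_prong 0.81 [287. 217.] 600 z0 [ 0.482 -0.039  0.01 ]
side pole_prong 0.51 [198. 144.] 873 z0 [ 0.891 -0.374  0.01 ]
side pole_grip 0.78 [288. 216.] 726 z0 [ 0.481 -0.045  0.01 ]
side vent 0.79 [199. 141.] 867 z0 [ 0.895 -0.398  0.01 ]
side vent 0.7 [216. 253.] 625 z0 [0.64  0.156 0.01 ]
side vent_eye 0.76 [199. 142.] 874 z0 [ 0.893 -0.39   0.01 ]
side cabinet 0.86 [215. 176.] 4240 z0 [ 0.761 -0.193  0.01 ]
side tin 0.86 [220. 252.] 589 z0 [0.631 0.15  0.01 ]
side soap_bar 0.89 [317. 302.] 716 z0 [0.343 0.259 0.01 ]
side soap_bar 0.75 [272. 169.] 291 z0 [ 0.585 -0.282  0.01 ]
side soap_bar 0.57 [326. 283.] 639 z0 [0.332 0.192 0.01 ]
side tape_roll 0.9 [231. 295.] 696 z0 [0.556 0.288 0.01 ]
side tape_roll 0.3 [337. 166.] 445 z0 [ 0.367 -0.351  0.01 ]
side clip_jar 0.97 [338. 167.] 465 z0 [ 0.365 -0.34
[... 328 characters left out ...]
pole_prong 0.59 [274. 217.] 612 z0 [ 0.482 -0.057  0.01 ]
top pole_grip 0.91 [282. 222.] 640 z0 [ 0.468 -0.081  0.01 ]
top vent 0.64 [301. 115.] 1159 z0 [ 0.823 -0.135  0.01 ]
top vent_eye 0.71 [300. 114.] 1193 z0 [ 0.824 -0.134  0.01 ]
top cabinet 0.67 [293. 138.] 4813 z0 [ 0.742 -0.11   0.01 ]
top tin 0.56 [205. 169.] 433 z0 [0.632 0.174 0.01 ]
top soap_bar 0.97 [193. 264.] 464 z0 [0.324 0.201 0.01 ]
top soap_bar 0.6 [347. 186.] 432 z0 [ 0.59  -0.293  0.01 ]
top soap_bar 0.59 [169. 258.] 403 z0 [0.342 0.278 0.01 ]
top tape_roll 0.66 [276. 218.] 631 z0 [ 0.48  -0.064  0.01 ]
top tape_roll 0.65 [163. 196.] 328 z0 [0.54  0.306 0.01 ]
top clip_jar 0.92 [353. 258.] 440 z0 [ 0.356 -0.315  0.01 ]
```

```bash
python3 - <<'E'
import cv2
a=cv2.imread('pics/side0.png');b=cv2.imread('pics/top0.png')
cv2.imwrite('pics/s0c.png',cv2.resize(a[90:300,140:420],(800,600),interpolation=cv2.INTER_CUBIC))
cv2.imwrite('pics/t0c.png',cv2.resize(b[80:290,150:430],(800,600),interpolation=cv2.INTER_CUBIC))
E
```

```text
(no output)
```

View pics/s0c.png

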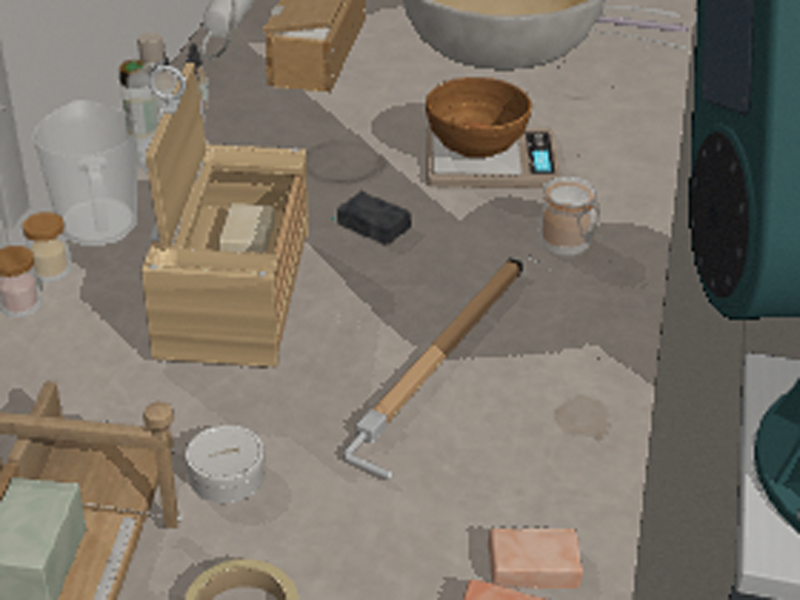

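View pics/t0c.png

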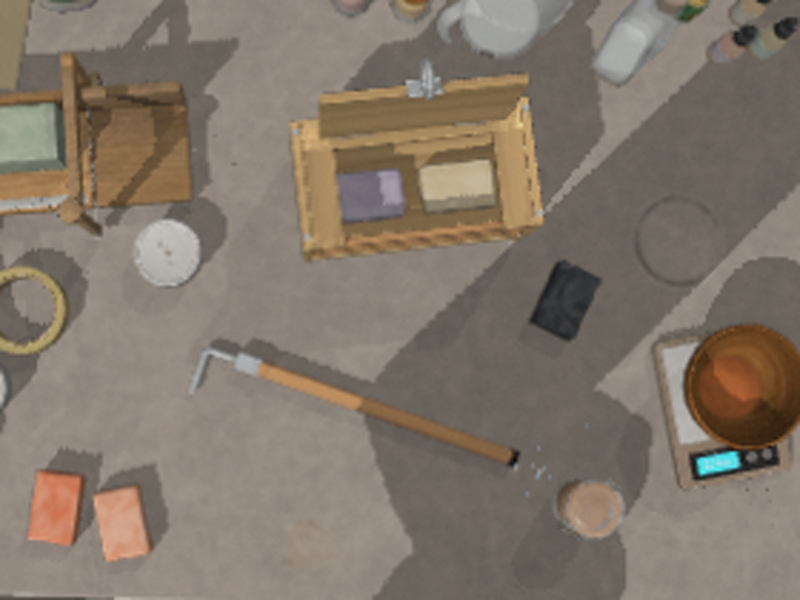

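```bash
python3 - <<'E'
from h import *
np.set_printoptions(precision=4,suppress=True)
S=r.read_camera('side');T=r.read_camera('top');k=2.857
f=lambda x,y:(140+x/k,90+y/k)
g=lambda x,y:(150+x/k,80+y/k)
for n,a,b in [('end',(515,266),(516,458)),('ferr',(362,434),(247,363)),('corner',(347,457),(208,352)),('tip',(389,476),(193,391)),
 ('eye',(168,83),(427,80)),('ventL',(152,150),(320,97)),('ventR',(190,68),(527,75)),('frontL',(275,270),(306,256)),('backL',(148,255),(293,123)),('frontR',(305,155),(541,222)),('mug',(600,185),(590,505))]:
    print(n,*tri(S,f(*a),T,g(*b)),'top z.009',atz(T,g(*b),.009))
# pole mask PCA on top and side
for p in (T,S):
  for d in r.regions_of(p,'pole_grip')[:1]:
    v,u=np.nonzero(d['region']);X=np.array([atz(p,(a,b),.012)[:2] for a,b in zip(u,v)])
    c=np.median(X,0);w=np.linalg.svd(X-X.mean(0),full_matrices=False)[2][0];print(d['conf'],X.mean(0),np.arctan2(*(w[::-1]*np.sign(w[1]))),(X-X.mean(0))@w*np.sign(w[1]) @ np.eye(len(X))[:, [0]] if 0 else [((X-X.mean(0))@w).min(),((X-X.mean(0))@w).max()])
E
```

```text
end [ 0.4114 -0.2422  0.007 ] 0.0021096780009103194 top z.009 [ 0.4126 -0.2416  0.009 ]
ferr [ 0.5147  0.0679 -0.001 ] 0.006047311219127006 top z.009 [0.5115 0.0666 0.009 ]
corner [0.5225 0.1115 0.0066] 0.0005546386251781038 top z.009 [0.5227 0.1113 0.009 ]
tip [0.4773 0.1269 0.0066] 0.001345744387159339 top z.009 [0.478  0.1268 0.009 ]
eye [ 0.7636 -0.1013  0.2741] 0.0016310266909142057 top z.009 [ 0.8454 -0.1307  0.009 ]
ventL [ 0.7487 -0.0066  0.2532] 0.005637587656212153 top z.009 [ 0.821  -0.0072  0.009 ]
ventR [ 0.78  -0.199  0.24 ] 0.006127609343089079 top z.009 [ 0.8558 -0.2474  0.009 ]
frontL [0.6212 0.0033 0.1382] 0.003702336692738988 top z.009 [0.6355 0.0034 0.009 ]
backL [0.7524 0.0197 0.1459] 0.003557615124051584 top z.009 [0.7894 0.023  0.009 ]
frontR [ 0.6629 -0.2403  0.1221] 0.0033858800119407014 top z.009 [ 0.6834 -0.2657  0.009 ]
mug [ 0.3488 -0.3095  0.0853] 0.04215374800010397 top z.009 [ 0.3614 -0.3276  0.009 ]
0.68 [ 0.4669 -0.0661] 1.2638051788273137 [np.float64(-0.19332189473202144), np.float64(0.18195213843892022)]
```

Call:
send_rows:
  commands:
    - [60,-69,0,-0.1,1]
    - [120,-138,0,-0.3,1]
    - [180,-206,0,-0.5,1]
    - [240,-275,0,-0.7,1]
    - [300,-344,0,-0.897,1]
    - [360,-412,0,-0.897,1]
    - [422,-482,0,-0.897,1]
    - [422,-482,0,-0.897,1]
    - [422,-482,0,-0.897,1]
    - [422,-482,0,-0.897,1]
    - [422,-482,0,-0.897,1]
    - [422,-482,60,-0.897,1]
    - [422,-482,120,-0.897,1]
    - [422,-482,170,-0.897,1]
    - [422,-482,170,-0.897,1]

```text
time: 3.18
eef_pos: [0.4698, -0.0505, 0.0554]
ee_rot: [0.806, 0.592, -0.002, -0.002]
contact_force: [-0.1, -0.4, 0.7]
finger_gap: 0.0912
finger_force: 0.0
```

```bash
python3 - <<'E'
from h import *
s=r.sense();print(s['time'],s['eef_pos'],s['ee_rot'],s['q'],s['contact_force'])
p=r.read_camera('side');q=r.read_camera('top')
a=cv2.resize(p['frame'][150:290,220:360],(400,400));b=cv2.resize(q['frame'][140:280,200:340],(400,400))
cv2.imwrite('pics/g1.png',np.hstack([a,b])[:,:,::-1])
E
```

```text
3.175 [ 0.4698467  -0.05046048  0.05538023] [ 0.80589026  0.59205552 -0.00236775 -0.00235566] [-1.56289311e-01  3.31242954e-01  2.23371200e+00 -8.56424681e-05
  5.83317476e-01  1.47356348e-01] [-0.06802504 -0.44844679  0.72912624]
```

View pics/g1.png

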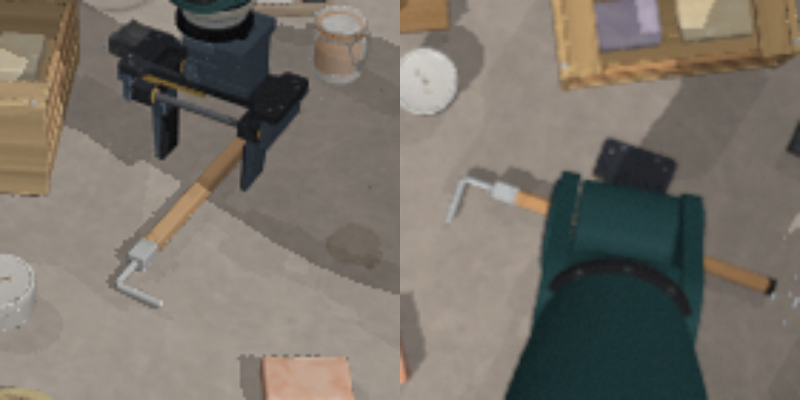

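Call:
send_rows:
  commands:
    - [0,0,20,0,1]
    - [0,0,39,0,1]
    - [0,0,39,0,1]
    - [0,0,39,0,0]
    - [0,0,39,0,-0.5]
    - [0,0,39,0,-1]
    - [0,0,39,0,-1]
    - [0,0,39,0,-1]
    - [0,0,39,0,-1]
  squeeze: 50

```text
time: 4.4
eef_pos: [0.4722, -0.0503, 0.0189]
ee_rot: [0.806, 0.592, -0.0, -0.0]
contact_force: [0.6, -0.4, -0.3]
finger_gap: 0.0341
finger_force: 0.0
```

Call:
send_rows:
  commands:
    - [0,0,2,0,-1]
    - [0,0,2,0,-1]
    - [0,0,2,0,-1]
    - [0,0,2,0,-1]
    - [0,0,2,0,-1]
    - [0,0,2,0,-1]

```text
time: 5.15
eef_pos: [0.4723, -0.0503, 0.0169]
ee_rot: [0.806, 0.592, -0.0, -0.0]
contact_force: [0.2, 0.2, -1.9]
finger_gap: 0.0182
finger_force: 50.0
```

Call:
send_rows:
  commands:
    - [0,0,-20,0,-1]
    - [0,0,-60,0,-1]
    - [0,0,-110,0,-1]
    - [0,0,-160,0,-1]
    - [0,0,-215,0.1,-1]
    - [-20,10,-265,0.27,-1]
    - [-50,25,-265,0.44,-1]
    - [-80,42,-265,0.61,-1]
    - [-110,60,-265,0.78,-1]
    - [-140,78,-265,0.95,-1]
    - [-165,91.5,-265,1.11,-1]
    - [-165,91.5,-265,1.11,-1]
    - [-165,91.5,-265,1.11,-1]
    - [-165,91.5,-265,1.11,-1]
    - [-165,91.5,-265,1.11,-1]

```text
time: 7.02
eef_pos: [0.5104, -0.2345, 0.282]
ee_rot: [0.997, 0.079, 0.0, 0.0]
contact_force: [-0.2, 0.2, -1.9]
finger_gap: 0.0176
finger_force: 50.0
```

```bash
python3 - <<'E'
from h import *
s=r.sense();print(s['time'],s['eef_pos'],s['ee_rot'],s['q'],s['contact_force'])
p=r.read_camera('side');q=r.read_camera('top');save(p,'s2');save(q,'t2')
e=[.764,-.101,.274];print('eye',proj(p,e),proj(q,e))
x=s['eef_pos'];R0=R.from_quat(s['ee_rot']).as_matrix()
for v in([.170,0,.008],[.170,-.054,.008]): X=x+R0@np.array(v);print(X,proj(p,X),proj(q,X))
a=cv2.resize(p['frame'][90:230,150:290],(400,400),interpolation=cv2.INTER_CUBIC);b=cv2.resize(q['frame'][70:210,240:380],(400,400),interpolation=cv2.INTER_CUBIC)
cv2.imwrite('pics/g2.png',np.hstack([a,b])[:,:,::-1])
E
```

```text
7.025 [ 0.51036563 -0.23450706  0.28200408] [9.96839267e-01 7.94447866e-02 2.93344032e-05 3.87050736e-06] [-4.72223102e-01  9.71259295e-02  1.98090305e+00  2.76417327e-05
  1.06350966e+00  9.39502609e-01] [-0.24549474  0.15852734 -1.86691448]
eye [np.float64(198.3531723754744), np.float64(119.05607092058568)] [np.float64(299.39311150699666), np.float64(108.16724250664907)]
[ 0.6782202  -0.20758123  0.27401392] [np.float64(237.29369603101185), np.float64(105.9827904537633)] [np.float64(340.40198639552995), np.float64(142.63148047297867)]
[ 0.66966728 -0.15426287  0.27401325] [np.float64(234.87946063054247), np.float64(114.3099961568532)] [np.float64(319.55060484263186), np.float64(145.22416351345362)]
```

View pics/g2.png

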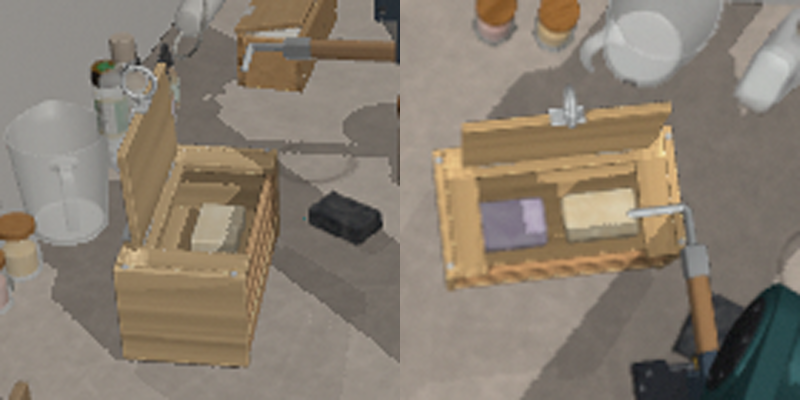

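Call:
send_rows:
  commands:
    - [30,1,0,0,-1]
    - [60,1,0,0,-1]
    - [85,1,0,0,-1]
    - [103,1,0,0,-1]
    - [103,1,0,0,-1]
    - [103,-10,0,0,-1]
    - [103,-20,0,0,-1]
    - [103,-20,0,0,-1]
    - [103,-20,0,0,-1]

```text
time: 8.25
eef_pos: [0.6089, -0.1991, 0.2821]
ee_rot: [0.997, 0.079, 0.0, 0.0]
contact_force: [-0.5, -0.4, -1.5]
finger_gap: 0.0176
finger_force: 50.0
```

```bash
python3 - <<'E'
from h import *
s=r.sense();print(s['time'],s['eef_pos'],s['ee_rot'],s['contact_force'])
p=r.read_camera('side');q=r.read_camera('top')
x=s['eef_pos'];R0=R.from_quat(s['ee_rot']).as_matrix()
for v in([.170,0,.008],[.170,-.054,.008]): X=x+R0@np.array(v);print(X,proj(p,X),proj(q,X))
a=cv2.resize(p['frame'][90:150,170:230],(400,400),interpolation=cv2.INTER_CUBIC);b=cv2.resize(q['frame'][80:140,275:335],(400,400),interpolation=cv2.INTER_CUBIC)
cv2.imwrite('pics/g3.png',np.hstack([a,b])[:,:,::-1])
E
```

```text
8.25 [ 0.60888527 -0.19910331  0.2821358 ] [9.96881986e-01 7.89067913e-02 1.33731138e-04 8.34248891e-05] [-0.53626985 -0.40945871 -1.54975509]
[ 0.77677057 -0.17235981  0.27417888] [np.float64(202.6793357832671), np.float64(107.55641821571834)] [np.float64(327.1912403985871), np.float64(104.31008394152508)]
[ 0.7682752  -0.11903225  0.27416876] [np.float64(199.14031967737313), np.float64(115.97988244250018)] [np.float64(306.45271087450186), np.float64(106.76923904213191)]
```

View pics/g3.png

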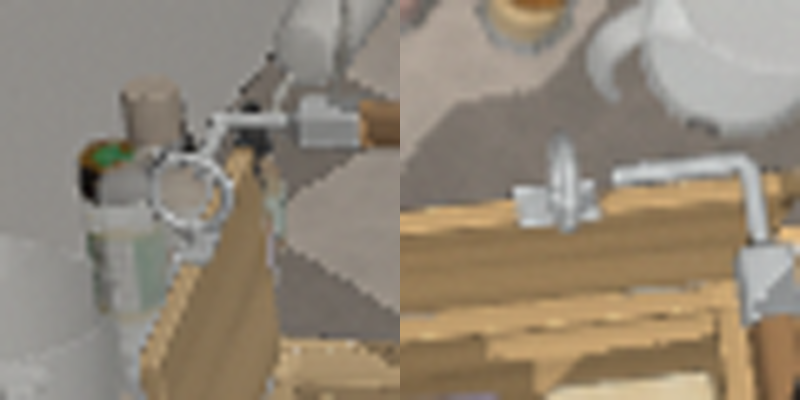

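Call:
send_rows:
  commands:
    - [-2,-5,-2,0,-1]
    - [-2,-15,-2,0,-1]
    - [-2,-25,-2,0,-1]
    - [-2,-35,-2,0,-1]
    - [-2,-45,-2,0,-1]
    - [-2,-45,-2,0,-1]
    - [-2,-45,-2,0,-1]

```text
time: 9.22
eef_pos: [0.6, -0.1551, 0.2839]
ee_rot: [0.997, 0.079, 0.0, 0.0]
contact_force: [0.8, -0.3, -1.3]
finger_gap: 0.0178
finger_force: 50.0
```

```bash
python3 - <<'E'
from h import *
s=r.sense();print(s['time'],s['eef_pos'],s['ee_rot'],s['contact_force'])
p=r.read_camera('side');q=r.read_camera('top')
a=cv2.resize(p['frame'][90:150,170:230],(400,400),interpolation=cv2.INTER_CUBIC);b=cv2.resize(q['frame'][80:140,275:335],(400,400),interpolation=cv2.INTER_CUBIC)
cv2.imwrite('pics/g4.png',np.hstack([a,b])[:,:,::-1])
E
```

```text
9.225 [ 0.60001592 -0.15506374  0.28394755] [9.96883300e-01 7.88903269e-02 2.24548453e-05 5.18398400e-05] [ 0.81028574 -0.27302158 -1.32968797]
```

View pics/g4.png

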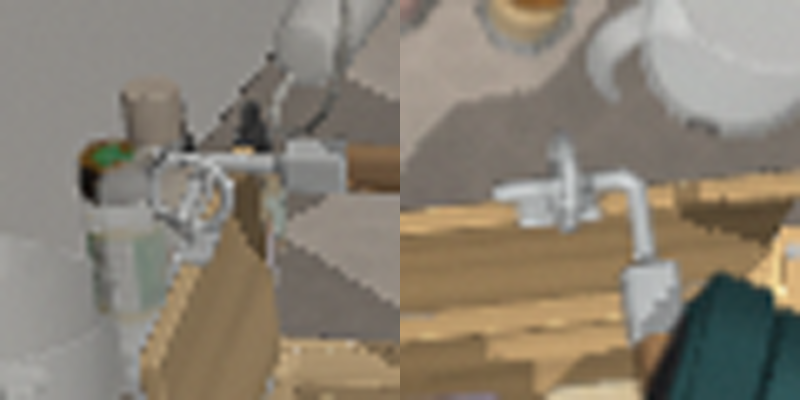

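Call:
send_rows:
  commands:
    - [-5.3,0,0,0,-1]
    - [-10.9,0,0,0,-1]
    - [-16.5,0,0.3,0,-1]
    - [-22.1,0,0.7,0,-1]
    - [-27.6,0,1.4,0,-1]
    - [-33.2,0,2.3,0,-1]
    - [-38.7,0,3.4,0,-1]
    - [-44.1,0,4.7,0,-1]
    - [-49.5,0,6.3,0,-1]
    - [-49.5,0,6.3,0,-1]

```text
time: 10.58
eef_pos: [0.5507, -0.1628, 0.2775]
ee_rot: [0.997, 0.079, -0.0, -0.0]
contact_force: [0.4, -0.5, -2.0]
finger_gap: 0.0177
finger_force: 50.0
```

```bash
python3 - <<'E'
from h import *
s=r.sense();print(s['time'],s['eef_pos'],s['ee_rot'],s['contact_force'])
p=r.read_camera('side');q=r.read_camera('top')
a=cv2.resize(p['frame'][90:170,170:250],(400,400),interpolation=cv2.INTER_CUBIC);b=cv2.resize(q['frame'][80:160,265:345],(400,400),interpolation=cv2.INTER_CUBIC)
cv2.imwrite('pics/g5.png',np.hstack([a,b])[:,:,::-1])
E
```

```text
10.575 [ 0.55067049 -0.16282287  0.27752589] [ 9.96896954e-01  7.87175143e-02 -1.16376765e-04 -5.30905035e-05] [ 0.40185279 -0.52043113 -2.00305346]
```

View pics/g5.png

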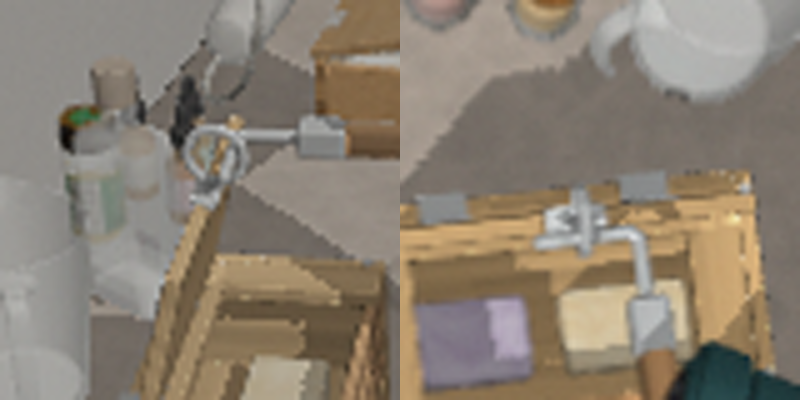

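Call:
send_rows:
  commands:
    - [-5.3,0,1.7,0,-1]
    - [-10.5,0,3.7,0,-1]
    - [-15.7,0,5.9,0,-1]
    - [-20.8,0,8.3,0,-1]
    - [-25.7,0,10.9,0,-1]
    - [-30.6,0,13.7,0,-1]
    - [-35.3,0,16.7,0,-1]
    - [-39.9,0,19.8,0,-1]
    - [-44.4,0,23.2,0,-1]
    - [-48.8,0,26.7,0,-1]
    - [-53,0,30.4,0,-1]
    - [-57,0,34.2,0,-1]
    - [-60.9,0,38.3,0,-1]
    - [-60.9,0,38.3,0,-1]

```text
time: 12.42
eef_pos: [0.4905, -0.1723, 0.2389]
ee_rot: [0.997, 0.079, -0.0, -0.0]
contact_force: [-0.8, -0.2, -1.9]
finger_gap: 0.0177
finger_force: 50.0
```

```bash
python3 - <<'E'
from h import *
s=r.sense();print(s['time'],s['eef_pos'],s['ee_rot'],s['contact_force'],s['moment'])
p=r.read_camera('side');q=r.read_camera('top')
a=cv2.resize(p['frame'][90:170,190:270],(400,400),interpolation=cv2.INTER_CUBIC);b=cv2.resize(q['frame'][80:160,265:345],(400,400),interpolation=cv2.INTER_CUBIC)
cv2.imwrite('pics/g6.png',np.hstack([a,b])[:,:,::-1])
E
```

```text
12.425 [ 0.49045212 -0.17231432  0.23893504] [ 9.96892070e-01  7.87785118e-02 -3.58751659e-04 -1.36059494e-04] [-0.81944572 -0.17526867 -1.9036885 ] [-0.08037759  0.1781931   0.02152894]
```

View pics/g6.png

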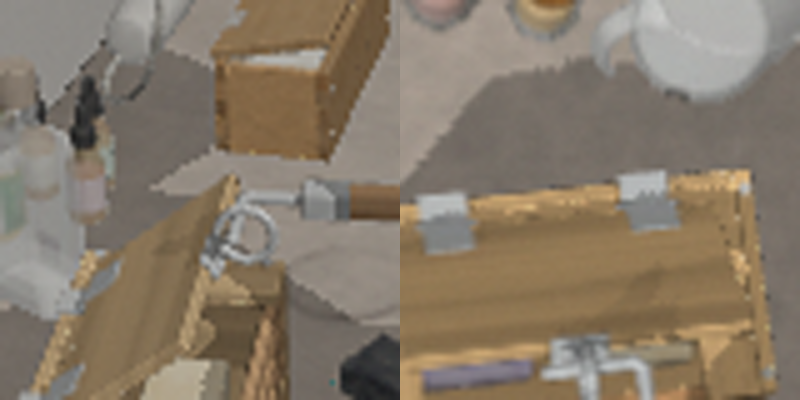

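Call:
send_rows:
  commands:
    - [-3.8,0,4.1,0,-1]
    - [-7.3,0,8.5,0,-1]
    - [-10.7,0,12.9,0,-1]
    - [-13.9,0,17.5,0,-1]
    - [-17,0,22.2,0,-1]
    - [-19.8,0,27.1,0,-1]
    - [-22.4,0,32,0,-1]
    - [-24.9,0,37,0,-1]
    - [-27.1,0,42.2,0,-1]
    - [-29.1,0,47.4,0,-1]
    - [-30.9,0,52.7,0,-1]
    - [-32.5,0,58.1,0,-1]
    - [-33.9,0,63.5,0,-1]
    - [-34.8,0,67.6,0,-1]
    - [-35.6,0,71.7,0,-1]
    - [-36,0,74.5,0,-1]
    - [-36,0,74.5,0,-1]

```text
time: 14.65
eef_pos: [0.4553, -0.178, 0.1647]
ee_rot: [0.997, 0.079, -0.0, -0.0]
contact_force: [-0.6, 0.1, -2.1]
finger_gap: 0.0177
finger_force: 50.0
```

```bash
python3 - <<'E'
from h import *
s=r.sense();print(s['time'],s['eef_pos'],s['ee_rot'],s['contact_force'],s['moment'])
p=r.read_camera('side');q=r.read_camera('top')
a=cv2.resize(p['frame'][110:200,190:280],(400,400),interpolation=cv2.INTER_CUBIC);b=cv2.resize(q['frame'][90:180,255:345],(400,400),interpolation=cv2.INTER_CUBIC)
cv2.imwrite('pics/g7.png',np.hstack([a,b])[:,:,::-1])
E
```

```text
14.65 [ 0.45526224 -0.17797106  0.16466101] [ 9.96888763e-01  7.88211086e-02 -1.49038398e-04 -6.49134131e-05] [-0.59296215  0.12488293 -2.05728127] [-0.0705512   0.18302124 -0.0044253 ]
```

View pics/g7.png

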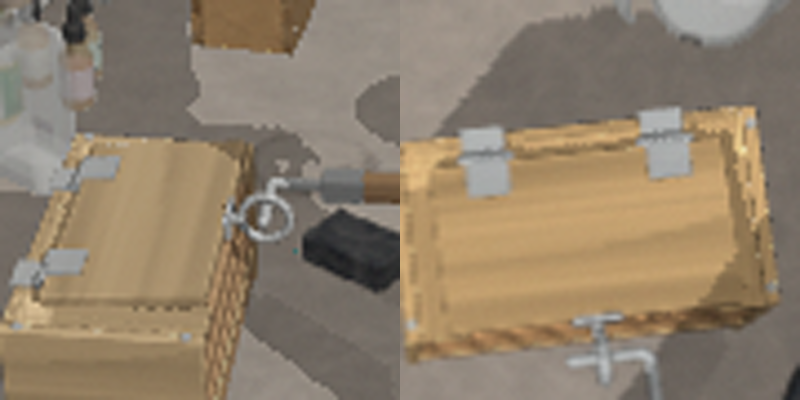

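Call:
send_rows:
  commands:
    - [-0.3,0,1.5,0,-1]
    - [-0.5,0,3,0,-1]
    - [-0.7,0,4.5,0,-1]
    - [-0.9,0,6,0,-1]
    - [-1,0,7.5,0,-1]
    - [-1.1,0,9,0,-1]
    - [-1.2,0,10.5,0,-1]
    - [-1.3,0,12,0,-1]
    - [-1.4,0,13.5,0,-1]
    - [-1.5,0,15,0,-1]
    - [-1.5,0,16.5,0,-1]
    - [-1.5,0,18,0,-1]
    - [-1.5,0,20,0,-1]
    - [-1.5,0,22,0,-1]
    - [-1.5,0,24,0,-1]
    - [-1.5,0,26,0,-1]
    - [-1.5,0,26,0,-1]

```text
time: 16.88
eef_pos: [0.4538, -0.1782, 0.1387]
ee_rot: [0.997, 0.079, -0.0, -0.0]
contact_force: [-0.9, -0.7, -1.4]
finger_gap: 0.0174
finger_force: 50.0
```

```bash
python3 - <<'E'
from h import *
s=r.sense();print(s['time'],s['eef_pos'],s['ee_rot'],s['contact_force'],s['moment'])
p=r.read_camera('side');q=r.read_camera('top')
e=np.array([.7556,-.1006,.135])-.14*np.array([.9875,.157,0]);print(proj(p,e),proj(q,e))
a=cv2.resize(p['frame'][130:190,200:260],(400,400),interpolation=cv2.INTER_CUBIC);b=cv2.resize(q['frame'][130:190,270:330],(400,400),interpolation=cv2.INTER_CUBIC)
cv2.imwrite('pics/g8.png',np.hstack([a,b])[:,:,::-1])
E
```

```text
16.875 [ 0.45382071 -0.17820627  0.13867481] [ 9.96887252e-01  7.88402921e-02 -1.05929389e-04 -5.59647078e-05] [-0.91730447 -0.67819397 -1.35239063] [0.04635111 0.09010041 0.0056069 ]
[np.float64(250.0243270121407), np.float64(161.95309695738723)] [np.float64(300.150839439773), np.float64(171.7596234098073)]
```

View pics/g8.png

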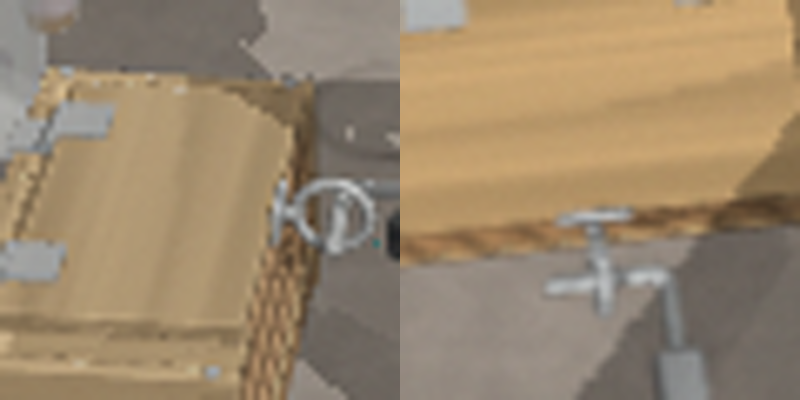

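Call:
send_rows:
  commands:
    - [1.5,0,-2.5,0,-1]
    - [1.5,8,-2.5,0,-1]
    - [1.5,18,-2.5,0,-1]
    - [1.5,28,-2.5,0,-1]
    - [1.5,38,-2.5,0,-1]
    - [1.5,48,-2.5,0,-1]
    - [1.5,58,-2.5,0,-1]
    - [1.5,58,-2.5,0,-1]
    - [1.5,58,-2.5,0,-1]

```text
time: 18.1
eef_pos: [0.4643, -0.2351, 0.1412]
ee_rot: [0.997, 0.079, -0.0, -0.0]
contact_force: [-0.6, -0.6, -1.1]
finger_gap: 0.0175
finger_force: 50.0
```

```bash
python3 - <<'E'
from h import *
s=r.sense();print(s['time'],s['eef_pos'],s['ee_rot'],s['contact_force'],s['moment'])
p=r.read_camera('side');q=r.read_camera('top')
a=cv2.resize(p['frame'][110:230,190:310],(400,400),interpolation=cv2.INTER_CUBIC);b=cv2.resize(q['frame'][120:240,250:370],(400,400),interpolation=cv2.INTER_CUBIC)
cv2.imwrite('pics/g9.png',np.hstack([a,b])[:,:,::-1])
E
```

```text
18.1 [ 0.46431342 -0.23513657  0.14123361] [ 9.96892876e-01  7.87690573e-02 -1.28401246e-04 -1.16100371e-04] [-0.56300205 -0.55641599 -1.12637732] [-0.01254677  0.03748939 -0.02422787]
```

View pics/g9.png

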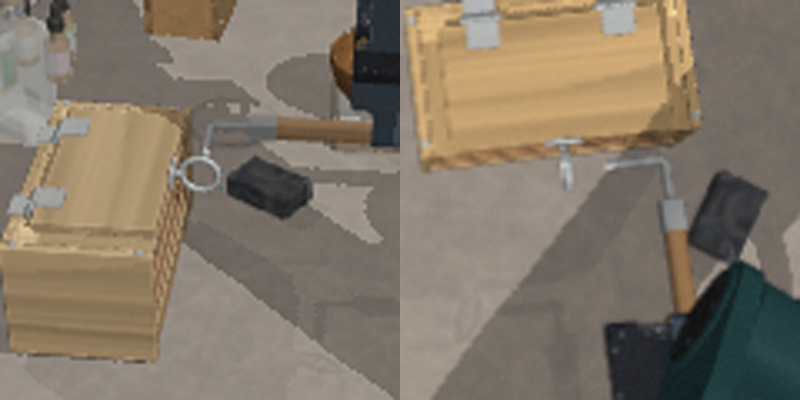

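Call:
send_rows:
  commands:
    - [0,0,-50,0,-1]
    - [0,0,-100,0,-1]
    - [5,-25,-100,-0.16,-1]
    - [10,-55,-100,-0.32,-1]
    - [15,-85,-100,-0.48,-1]
    - [22,-110,-100,-0.64,-1]
    - [28,-140,-100,-0.8,-1]
    - [34,-165,-100,-0.96,-1]
    - [37,-181,-100,-1.108,-1]
    - [37,-181,-100,-1.108,-1]
    - [37,-181,-100,-1.108,-1]
    - [37,-181,-60,-1.108,-1]
    - [37,-181,-20,-1.108,-1]
    - [37,-181,20,-1.108,-1]
    - [37,-181,60,-1.108,-1]
    - [37,-181,90,-1.108,-1]
    - [37,-181,110,-1.108,-1]
    - [37,-181,110,-1.108,-1]

```text
time: 20.45
eef_pos: [0.4717, -0.0512, 0.0303]
ee_rot: [0.807, 0.59, -0.001, -0.001]
contact_force: [-0.7, 0.3, -1.2]
finger_gap: 0.0172
finger_force: 50.0
```

```bash
python3 - <<'E'
from h import *
s=r.sense();print(s['time'],s['eef_pos'],s['ee_rot'],s['contact_force'],s['moment'])
E
```

```text
20.45 [ 0.47174275 -0.05117526  0.03028248] [ 0.80707322  0.59044998 -0.00091209 -0.00090385] [-0.72784707  0.26989075 -1.23509787] [-0.01434368 -0.07438666 -0.05371415]
```

Call:
send_rows:
  commands:
    - [0,0,4,0,-1]
    - [0,0,7,0,-1]
    - [0,0,9,0,-1]
    - [0,0,11,0,-1]
    - [0,0,12.5,0,-1]
    - [0,0,13,0,-1]
    - [0,0,13,0,-1]

```text
time: 21.32
eef_pos: [0.4725, -0.0507, 0.0183]
ee_rot: [0.806, 0.591, -0.0, -0.0]
contact_force: [1.3, 0.2, -1.8]
finger_gap: 0.0178
finger_force: 50.0
```

Call:
send_rows:
  commands:
    - [0,0,0.5,0,-1]
    - [0,0,1,0,-1]
    - [0,0,1,0,-1]
    - [0,0,1,0,-1]

```text
time: 21.82
eef_pos: [0.4726, -0.0507, 0.0173]
ee_rot: [0.806, 0.591, -0.0, -0.0]
contact_force: [0.6, 0.0, -1.2]
finger_gap: 0.0173
finger_force: 50.0
```

Call:
send_rows:
  commands:
    - [0,0,0.4,0,-1]
    - [0,0,0.4,0,-0.5]
    - [0,0,0.4,0,-0.2]
    - [0,0,0.4,0,0.3]
    - [0,0,0.4,0,0.6]
    - [0,0,0.4,0,0.6]
    - [0,0,0.4,0,0.6]
    - [0,0,0.4,0,0.6]
    - [0,0,-15,0,0.6]
    - [0,0,-40,0,0.6]
    - [0,0,-90,0,0.6]
    - [0,0,-150,0,0.6]
    - [0,0,-200,0,0.6]
    - [-60,0,-220,0,0.6]
    - [-120,0,-220,0,0.6]
    - [-180,0,-220,0,0.6]
    - [-180,0,-220,0,0.6]
    - [-180,0,-220,0,0.6]

```text
time: 24.08
eef_pos: [0.4184, -0.2222, 0.2379]
ee_rot: [0.807, 0.591, 0.0, 0.0]
contact_force: [0.3, -0.4, -0.7]
finger_gap: 0.0729
finger_force: 0.0
```

```bash
python3 - <<'E'
from h import *
s=r.sense();print(s['time'],s['eef_pos'],s['contact_force'],s['finger_gap'])
p=r.read_camera('side');q=r.read_camera('top')
a=cv2.resize(p['frame'][90:310,150:370],(400,400),interpolation=cv2.INTER_CUBIC);b=cv2.resize(q['frame'][80:290,150:360],(400,400),interpolation=cv2.INTER_CUBIC)
cv2.imwrite('pics/g10.png',np.hstack([a,b])[:,:,::-1])
E
```

```text
24.075 [ 0.41836062 -0.22217656  0.23786039] [ 0.26081895 -0.42251767 -0.7292883 ] 0.07286141916803532
```

View pics/g10.png

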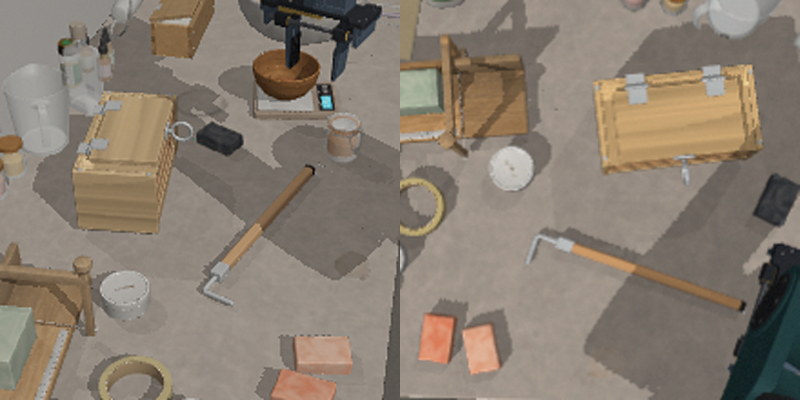

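The picture shows the vent shut, with its ring at (180,130) in the side half. The pole lies flat in its old place, from (205,290) to (310,170), and the other things have not moved.

```bash
python3 -c "
from cell import r
print(r.close_job())"
```

```text
the job is handed in; nothing more can be done
None
```

The vent is shut with the hook kept in its eye all the way down, the pole is unhooked and lying flat where it was, nothing else moved, and the job was handed in at about 24 s.

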